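# Close up the prism row

## Task

Take the sea-green prism section out of the leaning rack and stand it upright in the wooden trough between the two clear sections, first moving a clear one along if the space is too narrow. Then close up the row, so that the three stand end to end with no gaps and the row is tight against the trough's brass end stop. Leave the spare sections in the rack and everything else on the table where they are.

Things in the scene. Friction and masses are not known exactly. Their poses are not given: they have to be found in the camera images.
- green: Sea-green glass prism section: house-shaped block 80 mm long (y axis), 30 mm thick (x axis), 79 mm high (z axis), sides parallel up to 64 mm, then a gabled ridge; brass strip below; about 0.4 kg; origin: centre of underside. Starts in a rack slot, leaning 25 to 30 deg, z axis up and towards the robot. Which slot it is in varies.
- clear_a: Clear glass prism section: house-shaped block 80 mm long (y axis), 30 mm thick (x axis), 79 mm high (z axis), sides parallel up to 64 mm, then a gabled ridge; brass strip below; about 0.4 kg; origin: centre of underside. Stands upright in the trough, nearer to the end stop but usually a little short of it.
- clear_b: Clear glass prism section: house-shaped block 80 mm long (y axis), 30 mm thick (x axis), 79 mm high (z axis), sides parallel up to 64 mm, then a gabled ridge; brass strip below; about 0.4 kg; origin: centre of underside. Stands upright in the trough on the open-end side of clear_a; the space between them is 30 to 120 mm.
- trough: Fixed wooden trough on the table, 340 mm long along its y axis, 92 mm wide; origin under its centre. Bed top at z = 12 mm; two guide rails 10 mm high above the bed, inner faces 39 mm apart (x = -19.5 to 19.5 mm), y = -165 to 165 mm. End stop at the -y end; the +y end is open. Three sections tight against the stop have their centres at y = -115, -35 and 45 mm.
- stop (a point): Point on the inner face of the trough's brass end stop, at its middle, at bed height (trough x 0, y -155, z 12 mm). The stop is 60 mm wide, 15 mm thick, its top 63 mm above the table.
- rack: Fixed wooden rack 302 mm deep (x), 120 mm wide (y), origin under its centre. Three slots at x = -92, 0, 92 mm, leaning 25 deg with tops towards -x (the robot). Slot floor centres at z = 36 mm; slot walls rise 24 mm above the floor along the lean, 1.5 mm clear of a section on each side. Side boards at y = -48 and 48 mm, 10 mm thick, tops at z = 50 mm.
- spare_a: Spare clear glass prism section: house-shaped block 80 mm long (y axis), 30 mm thick (x axis), 79 mm high (z axis), sides parallel up to 64 mm, then a gabled ridge; brass strip below; about 0.4 kg; origin: centre of underside. Starts in a rack slot, leaning 25 to 30 deg, z axis up and towards the robot. To be left alone.
- spare_b: Spare clear glass prism section: house-shaped block 80 mm long (y axis), 30 mm thick (x axis), 79 mm high (z axis), sides parallel up to 64 mm, then a gabled ridge; brass strip below; about 0.4 kg; origin: centre of underside. Starts in a rack slot, leaning 25 to 30 deg, z axis up and towards the robot. To be left alone.
- weight: Black iron weight, 64 mm diameter, 76 mm high, with a knob; origin at the centre of its underside. Leave alone.
- collar: Nickel-plated lens collar ring, 96 mm outer diameter, 28 mm high, lying flat; origin at the centre of its underside. Leave alone.
- wrench: Brass ratchet wrench lying flat, 211 mm long along its x axis (-105 to 106 mm), 42 mm wide, 24 mm high; origin at its underside. Leave alone.
- bottle: White cleaner bottle with blue cap, 56 mm diameter, 150 mm high, upright; origin at the centre of its underside. Leave alone.
- tin: Green tin, 68 mm diameter, 60 mm high; origin at the centre of its underside. Leave alone.
Mind the look-alikes: they are no part of the job. Of the things that look like the green, the middle-sized one is meant.

How it is judged:
At the end, for the whole second after the job is handed in: All three stand upright (0.06 rad) on the trough bed between the rails, along it (0.09 rad), at rest; each clear section's centre is within 82.5 mm of green's (gaps under 2.5 mm); green's centre is 115 to 125 mm from the stop's face (tight against the stop, 5 mm in all) (distance between green and clear_a below 0.0825 m and distance between green and clear_b below 0.0825 m and y of green in the frame of trough between -0.04 and -0.03 m and x of green in the frame of trough between -0.008 and 0.008 m and z of green in the frame of trough between 0.008 and 0.016 m and angle between each of green, clear_a, clear_b's own z axis and vertical below 0.06 rad and angle between the y axis of each of green, clear_a, clear_b and the y axis of trough, either way round below 0.09 rad and linear speed of each of green, clear_a, clear_b below 0.01 m/s and x of clear_a in the frame of trough between -0.008 and 0.008 m and z of clear_a in the frame of trough between 0.008 and 0.016 m and x of clear_b in the frame of trough between -0.008 and 0.008 m and z of clear_b in the frame of trough between 0.008 and 0.016 m); the robot touches nothing.
It fails at once if a spare section or another bystander is moved more than 25 mm (distance of any of spare_a, spare_b, weight, collar, wrench, bottle, tin from where it was at the start of the episode above 0.025 m).
It also fails if it takes over 56 s, if anything falls off the work surface, if the arm or the gripper's body presses on something with over 40 N, if the wrist force passes 120 N, or if a joint passes its speed limit or range.

## Robot

A 6-joint arm with a two-finger parallel gripper is mounted at the origin on the work surface. World frame = base frame: x ahead of the robot, y to its left, z up, the work surface at z = 0. Lengths are in m, angles in rad, forces in N, time in s.
With the tool pointing down it reaches from about 0.425 to 0.95 m from the base axis. Payload 3.5 kg.
Tool frame: the origin (TCP) lies at the very end of the fingers, on their centre line; the grasp point (between the pads) lies 19 mm behind it; y points along the fingers, x is the direction in which the jaws open and shut, and the axes are right-handed (so a half turn about y gives the same grasp; the last joint's range is limited). The gripper opens to 85 mm and grips with 20 to 120 N. Pads are 22 mm wide; open, the fingers measure 114 mm over their backs; the gripper's body (76 mm by 85 mm) begins 54 mm behind the grasp point. The pads swing forward as they close: fully open they stand 13 mm farther back than shut.
Start: joints at [-1.409, 0.286, 1.577, -0, 1.279, -0.15], TCP at [0.207, -0.642, 0.231] pointing down, gripper open.
Joint ranges: [-2.77, 2.77], [-0.9, 2.22], [0.21, 2.48], [-1.53, 4.67], [0.24, 2.81], [-2.84, 2.84]. Speed limits (rad/s): [2.79, 2.79, 3.14, 3.14, 3.14, 3.14].

## Interface

Orientations are given as [roll, pitch, yaw] about the fixed x, y, z axes, in that order (R = Rz(yaw) Ry(pitch) Rx(roll)).
In Python, from workcell import env gives the robot as it stands.
- The arm moves only by the tool send_rows, never from a script. Its argument "series" is a list of rows, each a list of 7 numbers: the shift along the world's x, y, z in m, then the turn, a rotation vector about the world's x, y, z in degrees, then the closure, from 0 (fully open) to 1 (shut). In form: [[dx, dy, dz, rx, ry, rz, jaw], ...]. A call has 1 to 8 rows; each row is the pose to reach, as a shift and turn from the pose measured when the call began; what a row does not reach only later rows make up. A row lasts 1/10 s, in which the tool goes at most 50 mm and 8.59 degrees, less where a joint would pass 70% of its speed; a pose out of reach is approached as far as the arm can. A call with a gripper value outside its range is refused whole. The fingers move at their own pace and stop on an object; "squeeze" is the grip in N (left out, the last holds). Time passes only in rows, so rows that repeat a pose let the fingers close. It gives the time, the measured TCP pose, the force and the opening at its end, in the units of the state.
- env.get_obs(): the state, without advancing time (a new reading comes with each control period).
- env.capture(name): name is "scene" or "top" or "wrist"; returns a dict with "image" (400x640x3 uint8, red, green, blue), "fx", "fy", "cx", "cy" (pixels), "rvec" (rotation vector, rad) and "tvec" (3), from world to camera coordinates, as OpenCV has them; the wrist camera has in their place "T_tool_cam" (4x4, takes a point from camera to tool coordinates, whose origin is the TCP and whose axes are the tool frame's). Camera axes: x right, y down, z forward; pixel columns grow to the right and rows downward; lengths in m; the calibration is good to about 2 mm. The wrist camera is an equidistant fisheye: a pixel r from the principal point sees the ray r / f radians off the axis. A picture is of the moment at which its call begins: read the wrist's pose just before it. There is no depth.
- env.hand_in(): hands the job in, once; it reports no verdict.
The state is a dict: "time": time; "joint_positions": joint angles; "qd": joint speeds; "tau": joint torques, N m; "tcp_pos": TCP position; "orientation": TCP orientation; "ft_force": force on the tool from outside, world axes, zero at the start; "moment": the same for the moment, N m; "width": finger opening in m.
Only numpy, scipy, OpenCV 4.12 (cv2) and the standard library are available. Lean on these libraries where they do the work, as an engineer would, in place of code of your own. Each camera call takes 0.05 s, during which the arm holds its last target. There are 200 camera calls.

## Working session

There is one attempt and no reset: what is moved stays moved. The work goes in short steps, Python scripts to look and compute and a tool call to move; the robot and the scene stay as the last step left them, time stands still between calls to the robot, and variables do not carry over. Pictures are saved under pics/ and viewed, about 8 in all and at most 12, crops included, and the job is handed in when it is done.

Besides the shell and the picture viewer there is one more tool, called after "Request:" by a JSON object that holds its "op" and its "data". send_rows: Moves the arm, as the interface text tells. Its arguments: {"type":"object","properties":{"series":{"type":"array"},"squeeze":{"type":"number"}},"required":["series"]}

```bash
ls; mkdir -p pics; python3 - <<'E'
from workcell import env
import cv2, pickle
print(env.get_obs())
d={}
for n in ("scene","top"):
    c=env.capture(n); d[n]=c
    cv2.imwrite(f"pics/{n}0.png",cv2.resize(c["image"][:,:,::-1],(800,500),interpolation=cv2.INTER_CUBIC))
    print(n,{k:v for k,v in c.items() if k!="image"})
pickle.dump(d,open("c0.pkl","wb"))
E
```

```text
pics
{'time': 0.0, 'joint_positions': array([-1.40896036e+00,  2.87231538e-01,  1.57813768e+00, -1.88173302e-05,
        1.27864409e+00, -1.50028575e-01]), 'qd': array([ 0.00033194,  0.00159893, -0.00127759, -0.00200125,  0.00182943,
        0.00047162]), 'tau': array([ 1.32420668e-03, -4.05971396e+01, -2.92626840e+01, -1.15993521e-04,
        5.79556392e-03, -9.38133326e-06]), 'tcp_pos': array([ 0.207012  , -0.64178734,  0.22992457]), 'orientation': array([-1.57045232,  0.00239615, -1.25892593]), 'ft_force': array([-0.45171738,  0.15233794,  0.07318948]), 'moment': array([ 0.01074947,  0.01896953, -0.02655005]), 'width': 0.08561507204563784}
scene {'fx': 499.91777393418533, 'fy': 499.91777393418533, 'cx': 321.7239143905234, 'cy': 202.53757677825905, 'rvec': array([ 2.0059618 ,  1.39789994, -0.58235413]), 'tvec': array([-0.24814134, -0.30447024,  1.74609678])}
top {'fx': 389.1842847621692, 'fy': 389.1842847621692, 'cx': 313.44442764564434, 'cy': 199.9491686739049, 'rvec': array([ 2.11221666, -2.17608075,  0.11135633]), 'tvec': array([0.08617667, 0.54806617, 1.0762165 ])}
```

View pics/scene0.png

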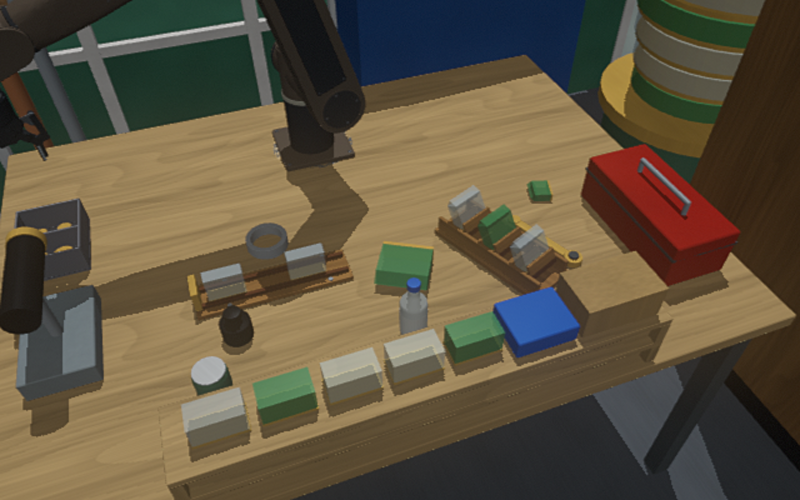

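View pics/top0.png

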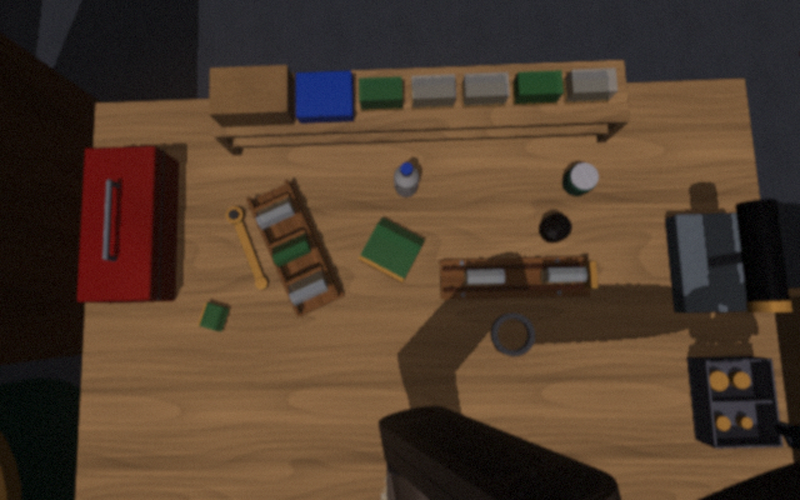

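The green section sits in the middle slot of the rack (top view about 291,249 in the 800-wide picture). The trough is at about (440–597, 255–298), with its stop on the right, which is the -y side. Next I'll get coarse positions.

```bash
cat > h.py <<'E'
import numpy as np, cv2, pickle
from scipy.spatial.transform import Rotation as R
def tool_T(o):
    T=np.eye(4); T[:3,:3]=R.from_euler('xyz',o["orientation"]).as_matrix(); T[:3,3]=o["tcp_pos"]; return T
def cam_pose(c,T=None):           # camera->world
    if "T_tool_cam" in c: return T@np.array(c["T_tool_cam"])
    M=np.eye(4); M[:3,:3]=cv2.Rodrigues(c["rvec"])[0]; M[:3,3]=c["tvec"]; return np.linalg.inv(M)
def project(P,c,T=None):
    W=np.linalg.inv(cam_pose(c,T)); p=np.atleast_2d(P)@W[:3,:3].T+W[:3,3]
    if "T_tool_cam" in c:
        rr=np.hypot(p[:,0],p[:,1]); th=np.arctan2(rr,p[:,2]); k=(th/np.maximum(rr,1e-9))[:,None]; q=p[:,:2]*k
    else: q=p[:,:2]/p[:,2:]
    return q*[c["fx"],c["fy"]]+[c["cx"],c["cy"]]
def back(uv,z,c,T=None):
    uv=np.atleast_2d(uv).astype(float); q=(uv-[c["cx"],c["cy"]])/[c["fx"],c["fy"]]
    if "T_tool_cam" in c:
        th=np.hypot(*q.T)[:,None]; d=np.hstack([q*np.sin(th)/np.maximum(th,1e-9),np.cos(th)])
    else: d=np.hstack([q,np.ones((len(q),1))])
    M=cam_pose(c,T); d=d@M[:3,:3].T; o=M[:3,3]
    return o+d*((z-o[2])/d[:,2:])
def snap(env,names,tag):
    o=env.get_obs(); d={"T":tool_T(o)}
    for n in names: d[n]=env.capture(n)
    pickle.dump(d,open(tag+".pkl","wb")); return d
E
python3 - <<'E'
from h import *
d=pickle.load(open("c0.pkl","rb")); c=d["top"]; s=.8
for n,uv,z in [("trough corners",[(440,258),(440,298),(590,255),(592,298)],.022),("stop",[(593,262),(593,287)],.063),("clearb",[(467,276),(506,276)],.09),("cleara",[(547,274),(588,274)],.09),
 ("rack green top",[(291,247)],.1),("rack ends",[(250,200),(292,183),(300,313),(342,290)],.05),("wrench",[(235,213),(262,285)],.02),("bottle",[(407,169)],.15),("collar",[(513,335)],.028),("weight",[(554,226)],.07),("bigGreen",[(392,247)],.03)]:
    print(n,back(np.array(uv)*s,z,c)[:,:2].round(3).tolist())
print(cam_pose(c)[:3,3],cam_pose(d["scene"])[:3,3])
E
```

```text
trough corners [[0.53, -0.04], [0.438, -0.037], [0.526, -0.383], [0.428, -0.38]]
stop [[0.506, -0.373], [0.451, -0.368]]
clearb [[0.482, -0.091], [0.479, -0.175]]
cleara [[0.481, -0.262], [0.478, -0.349]]
rack green top [[0.555, 0.287]]
rack ends [[0.675, 0.393], [0.712, 0.296], [0.413, 0.278], [0.462, 0.184]]
wrench [[0.652, 0.438], [0.48, 0.373]]
bottle [[0.705, 0.031]]
collar [[0.351, -0.196]]
weight [[0.588, -0.291]]
bigGreen [[0.558, 0.069]]
[0.40862183 0.04556262 1.13885783] [ 1.44309158 -0.25481822  1.02746513]
```

Request:
{"op": "send_rows", "data": {"series": [[0.025,0.04,0.01,0,0,7,0],[0.05,0.08,0.02,0,0,14,0],[0.075,0.12,0.03,0,0,21,0],[0.1,0.16,0.04,0,0,28,0],[0.125,0.2,0.05,0,0,35,0],[0.15,0.24,0.06,0,0,42,0],[0.175,0.28,0.07,0,0,49,0],[0.2,0.32,0.08,0,0,56,0]]}}

```text
time: 0.9
tcp_pos: [0.4075, -0.3199, 0.31]
orientation: [-1.57, 0.003, -0.277]
ft_force: [0.1, -0.8, -0.7]
width: 0.0853
```

Request:
{"op": "send_rows", "data": {"series": [[0.02,0.035,0.01,0,0,7,0],[0.045,0.07,0.02,0,0,14,0],[0.06,0.09,0.03,0,0,16,0],[0.073,0.112,0.04,0,0,16,0],[0.073,0.112,0.04,0,0,16,0]]}}

```text
time: 1.4
tcp_pos: [0.4818, -0.2058, 0.3514]
orientation: [-1.571, 0.0, 0.006]
ft_force: [-0.2, -1.1, -0.5]
width: 0.0856
```

```bash
python3 - <<'E'
from h import *
from workcell import env
print(env.get_obs())
d=snap(env,["wrist"],"w1"); c=d["wrist"]
print({k:v for k,v in c.items() if k!="image"})
cv2.imwrite("pics/w1.png",cv2.resize(c["image"][:,:,::-1],(800,500),interpolation=cv2.INTER_CUBIC))
E
```

```text
{'time': 1.4, 'joint_positions': array([-5.97398120e-01, -1.20203821e-01,  1.79413595e+00, -8.56076054e-05,
        1.46789293e+00, -6.03711590e-01]), 'qd': array([-0.05227901,  0.00769827,  0.02971157, -0.03752452, -0.01556323,
       -0.03323948]), 'tau': array([  0.9094746 , -25.45364141, -30.20982027,   0.13433619,
         0.06724059,   0.12578704]), 'tcp_pos': array([ 0.48184958, -0.20580299,  0.35137225]), 'orientation': array([-1.57073449e+00,  2.39665869e-04,  6.32228101e-03]), 'ft_force': array([-0.22741853, -1.08530244, -0.53076357]), 'moment': array([ 0.00561302, -0.00920027, -0.00958635]), 'width': 0.08557479297101854}
{'fx': 309.70691628693146, 'fy': 309.70691628693146, 'cx': 320.7352562625036, 'cy': 198.2725848731534, 'T_tool_cam': array([[ 9.99999326e-01, -8.88099967e-04, -7.48467226e-04,
        -6.86412766e-04],
       [ 4.65262011e-04, -2.84149908e-01,  9.58779752e-01,
        -1.43289787e-01],
       [-1.06416916e-03, -9.58779454e-01, -2.84149303e-01,
         7.12251857e-02],
       [ 0.00000000e+00,  0.00000000e+00,  0.00000000e+00,
         1.00000000e+00]])}
```

View pics/w1.png

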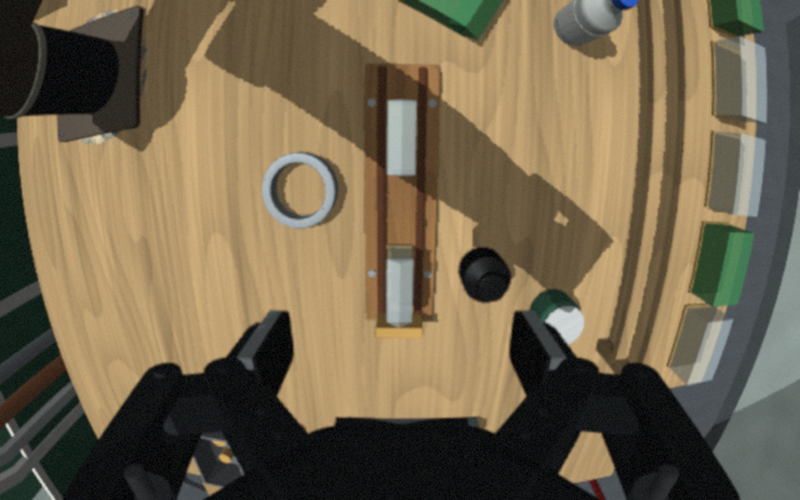

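```bash
cat >> h.py <<'E'
def pose(x,y,z,yaw,lean=0):     # lean: top towards local -x
    T=np.eye(4); T[:3,:3]=R.from_euler('z',yaw,degrees=True).as_matrix()@R.from_euler('y',-lean,degrees=True).as_matrix(); T[:3,3]=[x,y,z]; return T
PR=np.array([(x,y,z) for y in(-.04,.04) for x,z in((-.015,0),(.015,0),(.015,.064),(0,.079),(-.015,.064))])
PE=[(i,(i+1)%5) for i in range(5)]+[(5+i,5+(i+1)%5) for i in range(5)]+[(i,i+5) for i in range(5)]
def box(x0,x1,y0,y1,z0,z1): return np.array([(x,y,z) for x in(x0,x1) for y in(y0,y1) for z in(z0,z1)])
BE=[(0,1),(2,3),(4,5),(6,7),(0,2),(1,3),(4,6),(5,7),(0,4),(1,5),(2,6),(3,7)]
def draw(img,c,T,M,V,E,col,crop,s):
    P=V@M[:3,:3].T+M[:3,3]; uv=(project(P,c,T)+.5-[crop[0],crop[1]])*s-.5
    for a,b in E: cv2.line(img,tuple(int(v*8) for v in uv[a]),tuple(int(v*8) for v in uv[b]),col,1,cv2.LINE_AA,3)
def cropimg(c,crop,s):
    x,y,w,h=crop; return cv2.resize(c["image"][y:y+h,x:x+w,::-1],None,fx=s,fy=s,interpolation=cv2.INTER_CUBIC)
E
python3 - <<'E'
from h import *
d=pickle.load(open("w1.pkl","rb")); c=d["wrist"];T=d["T"]
for n,uv,z in [("end",[(366,65),(440,65)],.022),("stop outer top",[(377,336),(421,336)],.063),("stop inner top",[(377,325),(421,325)],.063),("b far/near ridge",[(401,99),(401,176)],.085),("a ridge",[(400,248),(400,325)],.085),("collar",[(300,190)],.028)]:
    print(n,back((np.array(uv)+.5)*.8-.5,z,c,T)[:,:2].round(4).tolist())
tr=(.481,-.209,0,0.5); t=pose(*tr); crop=(280,40,90,235); s=2.5
im=cropimg(c,crop,s); raw=im.copy()
draw(im,c,T,t,box(-.046,.046,-.17,.17,0,.012),BE,(255,0,0),crop,s)
draw(im,c,T,t,box(-.0195,.0195,-.165,.165,.012,.022),BE,(255,255,0),crop,s)
draw(im,c,T,t,box(-.03,.03,-.17,-.155,.012,.063),BE,(0,255,255),crop,s)
for y in (-.115+.008,.08): draw(im,c,T,t@pose(0,y,.012,0),PR,PE,(0,0,255),crop,s)
cv2.imwrite("pics/f1.png",np.hstack([raw,im]))
E
```

```text
end [[0.4379, -0.046], [0.5267, -0.0454]]
stop outer top [[0.4511, -0.3795], [0.5071, -0.3791]]
stop inner top [[0.4515, -0.3635], [0.5067, -0.3632]]
b far/near ridge [[0.4802, -0.0948], [0.4806, -0.1766]]
a ridge [[0.4799, -0.256], [0.4804, -0.3516]]
collar [[0.3554, -0.1986]]
```

View pics/f1.png

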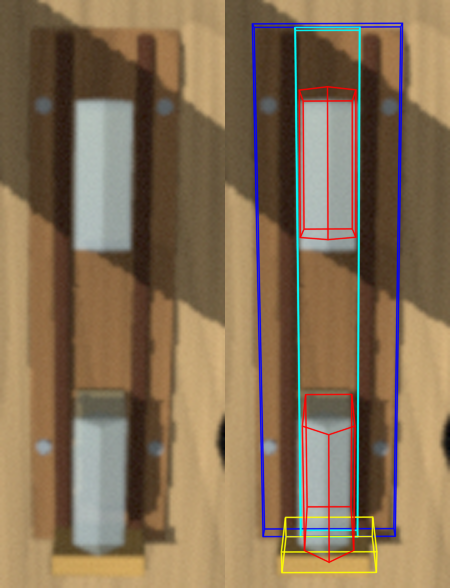

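Request:
{"op": "send_rows", "data": {"series": [[0.008,0.048,0,0,0,3,0],[0.016,0.096,0,0,0,6,0],[0.024,0.144,0,0,0,9,0],[0.032,0.192,0,0,0,12,0],[0.04,0.24,0,0,0,15,0],[0.048,0.288,0,0,0,18,0],[0.056,0.336,0,0,0,21,0],[0.064,0.384,0,0,0,23,0]]}}

```text
time: 2.25
tcp_pos: [0.545, 0.1776, 0.3493]
orientation: [-1.571, 0.004, 0.407]
ft_force: [0.8, -0.8, -0.8]
width: 0.0853
```

Request:
{"op": "send_rows", "data": {"series": [[0.006,0.045,0,0,0,0,0],[0.01,0.08,0,0,0,0,0],[0.01,0.095,0,0,0,0,0],[0.01,0.095,0,0,0,0,0],[0.01,0.095,0,0,0,0,0]]}}

```text
time: 2.75
tcp_pos: [0.5551, 0.271, 0.3486]
orientation: [-1.572, 0.005, 0.406]
ft_force: [0.3, -0.3, -0.3]
width: 0.0852
```

```bash
python3 - <<'E'
from h import *
from workcell import env
from scipy.optimize import least_squares
d=pickle.load(open("w1.pkl","rb")); c=d["wrist"];T=d["T"]
px=lambda L:(np.array(L)+.5)/2.5-.5+[280,40]
loc=np.array([(-.03,-.17,.063),(.03,-.17,.063),(-.03,-.155,.063),(.03,-.155,.063),(-.046,.17,.012),(.046,.17,.012),(-.0195,-.0,.022),(.0195,-.0,.022)])
uv=px([(53,574),(145,574),(53,555),(145,555),(31,28),(178,28),(73,270),(134,270)])
def f(p):
    M=pose(p[0],p[1],0,p[2]); return (project(loc@M[:3,:3].T+M[:3,3],c,T)-uv).ravel()
r=least_squares(f,[.481,-.209,0]); print("trough",r.x.round(4),r.fun.reshape(-1,2).round(1).tolist())
W=pose(r.x[0],r.x[1],0,r.x[2])
Wi=np.linalg.inv(W)
for n,L,z in [("b ridge",[(104,99),(104,250)],.091),("a base far",[(100,390)],.012),("a eave far",[(100,418)],.076),("a ridge near",[(100,553)],.091)]:
    b=back(px(L),z,c,T); print(n,(b@Wi[:3,:3].T+Wi[:3,3]).round(4)[:,:2].tolist())
d=snap(env,["wrist"],"w2"); o=env.get_obs();c=d["wrist"];T=d["T"]; print(o["tcp_pos"],o["orientation"])
t=pose(.5655,.288,0,23.9)
# crop around rack
q=project(box(-.18,.18,-.09,.09,0,.1)@t[:3,:3].T+t[:3,3],c,T); lo=np.maximum(q.min(0).astype(int),0); hi=np.minimum(q.max(0).astype(int),[640,400])
crop=(*map(int,lo),*map(int,hi-lo)); s=min(800/2/crop[2],600/crop[3]); print(crop,s)
im=cropimg(c,crop,s); raw=im.copy()
draw(im,c,T,t,box(-.151,.151,-.053,-.043,0,.05),BE,(255,255,0),crop,s)
draw(im,c,T,t,box(-.151,.151,.043,.053,0,.05),BE,(255,255,0),crop,s)
for x in(-.092,0,.092): draw(im,c,T,t@pose(x,0,.036,0,25),PR,PE,(0,0,255),crop,s)
cv2.imwrite("pics/f2.png",np.hstack([raw,im])); print(raw.shape)
E
```

```text
trough [ 0.4805 -0.2063 -0.2814] [[-0.4, -2.4], [0.7, -2.1], [-0.5, -3.1], [1.0, -2.8], [-0.4, -3.9], [0.8, -3.3], [-1.0, 7.9], [-0.1, 8.1]]
b ridge [[-0.0001, 0.1106], [0.0007, 0.0316]]
a base far [[-0.0007, -0.067]]
a eave far [[-0.0005, -0.0652]]
a ridge near [[0.0003, -0.1438]]
[0.55517232 0.27076914 0.3489686 ] [-1.57193842  0.00433652  0.40489794]
(197, 92, 271, 130) 1.4760147601476015
(192, 400, 3)
```

View pics/f2.png

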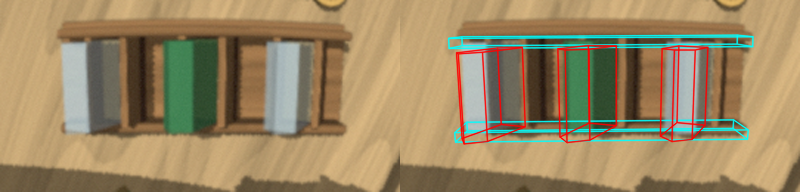

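```bash
python3 - <<'E'
from h import *
from scipy.optimize import least_squares
d=pickle.load(open("w1.pkl","rb")); c=d["wrist"];T=d["T"]
px=lambda L:(np.array(L)+.5)/2.5-.5+[280,40]
loc=np.array([(-.03,-.17,.063),(.03,-.17,.063),(-.03,-.155,.063),(.03,-.155,.063),(-.046,.17,.012),(.046,.17,.012)])
uv=px([(53,574),(145,574),(53,555),(145,555),(31,28),(178,28)])
def f(p):
    M=pose(p[0],p[1],0,p[2]); return (project(loc@M[:3,:3].T+M[:3,3],c,T)-uv).ravel()
r=least_squares(f,[.481,-.209,0]); print("trough",r.x.round(4),r.fun.reshape(-1,2).round(1).tolist())
W=pose(r.x[0],r.x[1],0,r.x[2])
Wi=np.linalg.inv(W)
for n,L,z in [("b ridge",[(104,99),(104,250)],.091),("a base far",[(100,390)],.012),("a eave far",[(100,418)],.076),("a ridge near",[(100,553)],.091)]:
    b=back(px(L),z,c,T); print(n,(b@Wi[:3,:3].T+Wi[:3,3]).round(4)[:,:2].tolist())
d=pickle.load(open("w2.pkl","rb")); c=d["wrist"]
cv2.imwrite("pics/f3.png",cropimg(c,(225,90,215,100),3.7))
E
```

```text
trough [ 0.4802 -0.2115 -0.2588] [[-0.4, 0.4], [0.4, 0.7], [-0.6, -0.2], [0.7, 0.1], [-0.7, -0.7], [0.6, -0.1]]
b ridge [[0.0002, 0.1158], [0.001, 0.0368]]
a base far [[-0.0005, -0.0618]]
a eave far [[-0.0002, -0.06]]
a ridge near [[0.0005, -0.1386]]
```

View pics/f3.png

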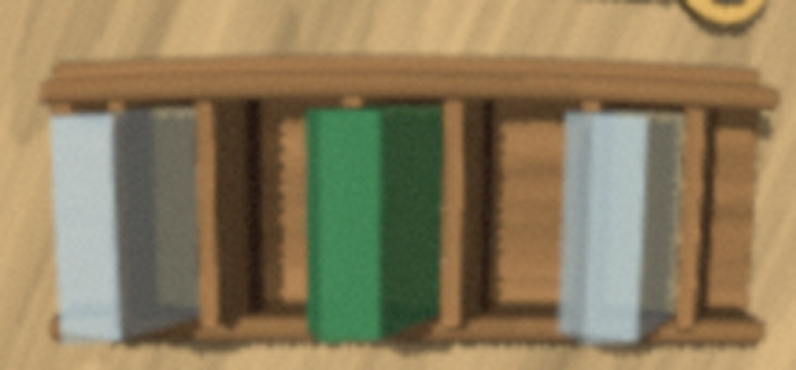

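```bash
python3 - <<'E'
from h import *
from scipy.optimize import least_squares
d=pickle.load(open("w2.pkl","rb")); c=d["wrist"];T=d["T"]
px=lambda L:(np.array(L)+.5)/3.7-.5+[225,90]
loc=np.array([(-.151,.053,.05),(-.151,.043,.05),(.151,.053,.05),(.151,.043,.05),(-.151,-.053,.05),(.151,-.053,.05),(.151,-.043,.05)])
uv=px([(45,78),(42,103),(772,83),(778,106),(57,340),(760,343),(763,320)])
gl=np.array([(0,.04,.079),(0,-.04,.079),(.015,.04,.064),(.015,-.04,.064)]); guv=px([(323,108),(322,342),(382,106),(383,340)])
def f(p):
    M=pose(p[0],p[1],0,p[2]); G=M@pose(p[4],p[5],.036,0,p[3])
    return np.r_[(project(loc@M[:3,:3].T+M[:3,3],c,T)-uv).ravel(),(project(gl@G[:3,:3].T+G[:3,3],c,T)-guv).ravel(),(p[4]/.001)]
r=least_squares(f,[.5655,.288,23.9,27,0,0]); print(r.x.round(4),r.fun[:-1].reshape(-1,2).round(1).tolist())
M=pose(r.x[0],r.x[1],0,r.x[2]); G=M@pose(r.x[4],r.x[5],.036,0,r.x[3])
crop=(225,90,215,100);s=3.7;im=cropimg(c,crop,s)
draw(im,c,T,G,PR,PE,(0,0,255),crop,s)
draw(im,c,T,M,box(-.151,.151,-.053,-.043,0,.05),BE,(255,255,0),crop,s)
draw(im,c,T,M,box(-.151,.151,.043,.053,0,.05),BE,(255,255,0),crop,s)
# top camera check
dd=pickle.load(open("c0.pkl","rb"));ct=dd["top"];cr2=(190,140,100,120);s2=2.8;i2=cropimg(ct,cr2,s2);draw(i2,ct,None,G,PR,PE,(0,0,255),cr2,s2)
draw(i2,ct,None,M,box(-.151,.151,-.053,.053,0,.05),BE,(255,255,0),cr2,s2)
cs=dd["scene"];cr3=(340,140,130,100);s3=3.3;i3=cropimg(cs,cr3,s3);draw(i3,cs,None,G,PR,PE,(0,0,255),cr3,s3)
draw(i3,cs,None,M,box(-.151,.151,-.053,.053,0,.05),BE,(255,255,0),cr3,s3)
H=[im[:250,:],]
def fit(a,h,w):
    o=np.zeros((h,w,3),np.uint8);k=min(h/a.shape[0],w/a.shape[1]);b=cv2.resize(a,None,fx=k,fy=k);o[:b.shape[0],:b.shape[1]]=b[:h,:w];return o
cv2.imwrite("pics/f4.png",np.vstack([fit(im,280,800),np.hstack([fit(i2,320,380),fit(i3,320,420)])]))
E
```

```text
[ 5.65200e-01  2.96300e-01  2.31530e+01  2.43883e+01  0.00000e+00
 -3.00000e-04] [[-5.1, 0.0], [-4.1, 0.1], [4.9, 0.6], [3.0, 1.1], [-4.9, 0.0], [3.6, -0.1], [3.4, -0.2], [-0.1, 0.2], [0.5, 0.0], [0.1, 0.5], [-0.5, -0.8]]
```

View pics/f4.png

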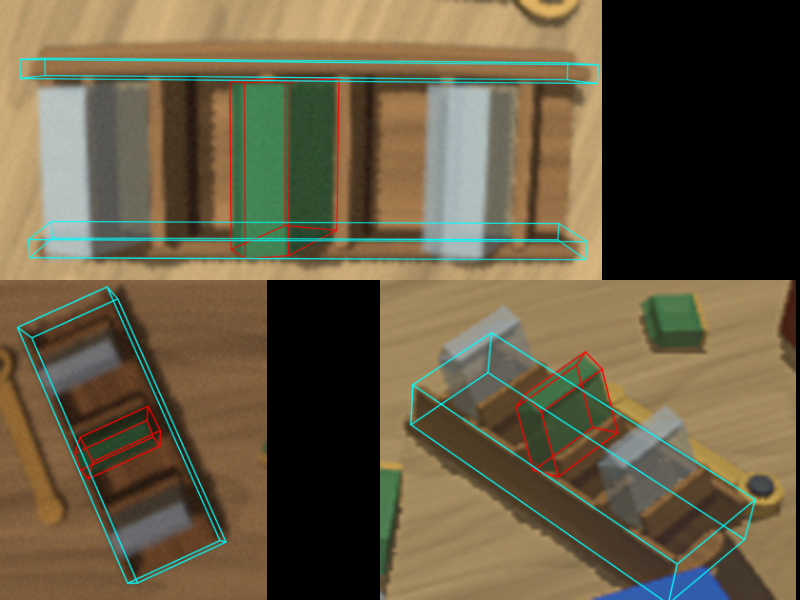

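```bash
cat >> h.py <<'E'
def delta(o,G,h,up=0,flip=False):   # shift and turn (deg) to hold prism frame G with TCP at height h along its z
    X,Y,Z=G[:3,0],G[:3,1],G[:3,2]; Rt=np.c_[X,-Z,Y]; p=G[:3,3]+Z*(h+up)
    T=tool_T(o); return (p-T[:3,3]).round(4), np.degrees(R.from_matrix(Rt@T[:3,:3].T).as_rotvec()).round(2)
E
python3 - <<'E'
from h import *
from workcell import env
o=env.get_obs()
M=pose(.5652,.2963,0,23.15); G=M@pose(0,0,.036,0,25.5)
print(G[:3,3],G[:3,2]); 
for up in(.1,.03,0): print(up,*delta(o,G,.028,up))
E
```

```text
[0.5652 0.2963 0.036 ] [-0.39584581 -0.16925099  0.90258528]
0.1 [-0.0406  0.0039 -0.1974] [ 10.19 -23.65  -0.03]
0.03 [-0.0129  0.0157 -0.2606] [ 10.19 -23.65  -0.03]
0 [-0.0011  0.0208 -0.2877] [ 10.19 -23.65  -0.03]
```

Request:
{"op": "send_rows", "data": {"series": [[-0.01,0.001,-0.04,2.5,-5.9,0,0.3],[-0.02,0.002,-0.08,5.1,-11.8,0,0.3],[-0.03,0.003,-0.12,7.6,-17.7,0,0.3],[-0.04,0.004,-0.16,10.2,-23.6,0,0.3],[-0.041,0.004,-0.19,10.2,-23.6,0,0.3],[-0.041,0.004,-0.197,10.2,-23.6,0,0.3],[-0.041,0.004,-0.197,10.2,-23.6,0,0.3]]}}

```text
time: 3.5
tcp_pos: [0.5149, 0.2736, 0.1521]
orientation: [-1.571, -0.444, 0.403]
ft_force: [-0.2, 0.0, -0.2]
width: 0.0597
```

```bash
python3 - <<'E'
from h import *
from workcell import env
o=env.get_obs(); print(o["tcp_pos"],o["width"],o["ft_force"])
M=pose(.5652,.2963,0,23.15); G=M@pose(0,0,.036,0,25.5)
for up in(.05,0): print(up,*delta(o,G,.028,up))
d=snap(env,["wrist","scene"],"w3");c=d["wrist"]
im=cropimg(c,(100,40,440,340),.9); i2=cropimg(c,(100,40,440,340),.9);draw(i2,c,d["T"],G,PR,PE,(0,0,255),(100,40),.9)
cv2.imwrite("pics/f5.png",np.hstack([im,i2]))
E
```

```text
[0.51486236 0.27356125 0.1521209 ] 0.05973681401672851 [-0.16884279  0.04553319 -0.15278661]
0.05 [ 0.0195  0.0095 -0.0457] [ 0.03 -0.04  0.07]
0 [ 0.0393  0.018  -0.0908] [ 0.03 -0.04  0.07]
```

View pics/f5.png

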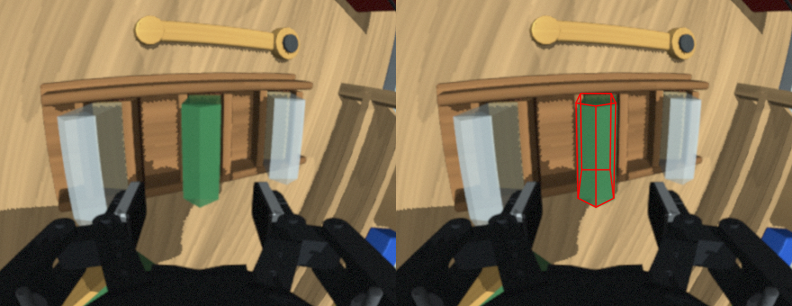

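Request:
{"op": "send_rows", "data": {"series": [[0.01,0.005,-0.023,0,0,0,0.3],[0.02,0.0095,-0.046,0,0,0,0.3],[0.028,0.013,-0.066,0,0,0,0.3],[0.035,0.016,-0.082,0,0,0,0.3],[0.039,0.018,-0.091,0,0,0,0.3],[0.039,0.018,-0.091,0,0,0,0.3]], "squeeze": 45}}

```text
time: 4.2
tcp_pos: [0.5577, 0.293, 0.0653]
orientation: [-1.572, -0.451, 0.404]
ft_force: [0.1, -0.0, -0.1]
width: 0.0601
```

Request:
{"op": "send_rows", "data": {"series": [[0,0,0,0,0,0,0.55],[0,0,0,0,0,0,0.75],[0,0,0,0,0,0,0.85],[0,0,0,0,0,0,1],[0,0,0,0,0,0,1],[0,0,0,0,0,0,1]], "squeeze": 45}}

```text
time: 4.8
tcp_pos: [0.5584, 0.2932, 0.0672]
orientation: [-1.572, -0.454, 0.404]
ft_force: [-4.0, -1.9, 6.2]
width: 0.029
```

Request:
{"op": "send_rows", "data": {"series": [[-0.006,-0.0025,0.0135,0,0,0,1],[-0.012,-0.005,0.027,0,0,0,1],[-0.02,-0.0085,0.045,0,0,0,1],[-0.03,-0.0125,0.068,0,0,0,1],[-0.04,-0.017,0.09,0,0,0,1],[-0.048,-0.021,0.11,0,0,0,1],[-0.048,-0.021,0.13,0,0,0,1],[-0.048,-0.021,0.13,0,0,0,1]]}}

```text
time: 5.6
tcp_pos: [0.5108, 0.2724, 0.1995]
orientation: [-1.573, -0.458, 0.404]
ft_force: [0.3, 1.4, -4.3]
width: 0.0296
```

```bash
python3 - <<'E'
from h import *
from workcell import env
o=env.get_obs(); print(o["tcp_pos"],o["orientation"],o["width"],o["ft_force"],o["moment"])
d=snap(env,["wrist"],"w4");c=d["wrist"];T=d["T"]
# assumed hold: prism frame from tool
crop=(220,100,200,260);s=2
ims=[cropimg(c,crop,s)]
G=np.eye(4);G[:3,:3]=np.c_[T[:3,0],T[:3,2],-T[:3,1]];G[:3,3]=T[:3,3]-G[:3,2]*.028
i2=ims[0].copy();draw(i2,c,T,G,PR,PE,(0,0,255),crop,s);cv2.imwrite("pics/f6.png",np.hstack([ims[0],i2]))
E
```

```text
[0.51084143 0.27244751 0.1995137 ] [-1.57251028 -0.45767582  0.40432781] 0.02964443662640691 [ 0.28650864  1.3555027  -4.26401234] [-0.2712033   0.50041348  0.00685836]
```

View pics/f6.png

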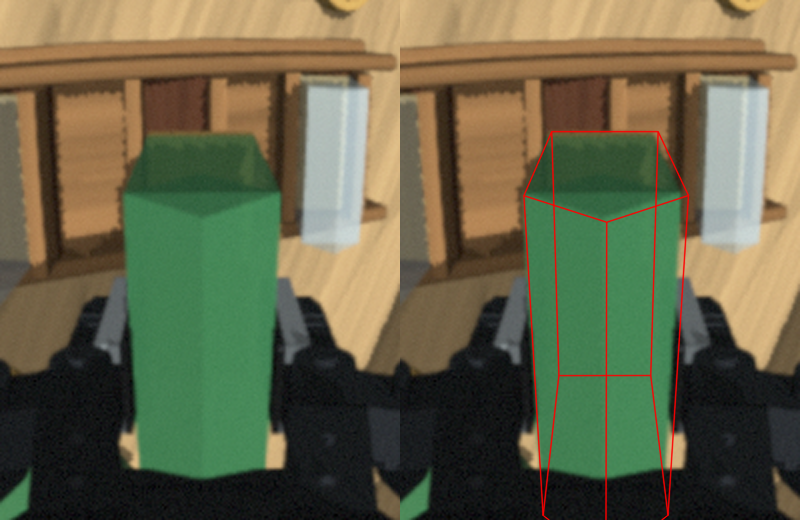

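```bash
python3 - <<'E'
from h import *
from scipy.optimize import least_squares
d=pickle.load(open("w4.pkl","rb"));c=d["wrist"];T=d["T"]
px=lambda L:(np.array(L)+.5)/2-.5+[220,100]
loc=np.array([(-.015,.04,.064),(.015,.04,.064),(0,.04,.079),(-.015,.04,0),(.015,.04,0),(0,-.04,.079),(-.015,-.04,.064),(.015,-.04,.064)])
uv=px([(124,193),(280,192),(203,217),(147,132),(253,132),(203,478),(138,465),(267,467)])
B=np.eye(4);B[:3,:3]=np.c_[T[:3,0],T[:3,2],-T[:3,1]];B[:3,3]=T[:3,3]
def f(p,n=8):
    L=np.eye(4);L[:3,:3]=R.from_euler('xz',[p[3],p[4]],degrees=True).as_matrix();L[:3,3]=[p[0],p[1],-p[2]];G=B@L
    return (project(loc[:n]@G[:3,:3].T+G[:3,3],c,T)-uv[:n]).ravel()
for n in(8,5):
    r=least_squares(f,[0,0,.028,0,0],args=(n,)); print(r.x.round(4),r.fun.reshape(-1,2).round(1).tolist())
E
```

```text
[-7.0000e-04 -3.9000e-03  5.4900e-02  2.4077e+00  1.3440e-01] [[5.4, -0.5], [-5.7, -0.2], [-0.7, -0.8], [4.2, -1.4], [-2.4, -1.5], [-0.2, 10.2], [5.8, -2.3], [-5.7, -3.5]]
[-0.0006 -0.0012  0.0332 -0.155   0.2024] [[-0.5, -0.1], [0.1, 0.1], [-0.7, 0.1], [1.6, 0.1], [0.2, -0.1]]
```

```bash
python3 - <<'E'
from h import *
from workcell import env
o=env.get_obs(); W=pose(.4802,-.2115,0,-.26)
G=W@pose(.0006,-.012+.0012,.012,0)
print(*delta(o,G,.0332,.12),*delta(o,G,.0332,0))
E
```

```text
[-0.0294 -0.4945 -0.0323] [ -5.13  25.71 -22.99] [-0.0294 -0.4945 -0.1523] [ -5.13  25.71 -22.99]
```

Request:
{"op": "send_rows", "data": {"series": [[-0.002,-0.02,0.03,0,0,0,1],[-0.004,-0.06,0.05,-0.6,3.2,-2.9,1],[-0.007,-0.1,0.05,-1.3,6.4,-5.7,1],[-0.009,-0.14,0.05,-1.9,9.6,-8.6,1],[-0.011,-0.18,0.05,-2.6,12.9,-11.5,1],[-0.014,-0.22,0.05,-3.2,16.1,-14.4,1],[-0.016,-0.26,0.05,-3.8,19.3,-17.2,1],[-0.018,-0.3,0.05,-4.5,22.5,-20.1,1]]}}

```text
time: 6.45
tcp_pos: [0.4909, -0.0292, 0.2449]
orientation: [-1.56, -0.051, 0.043]
ft_force: [1.6, 0.3, -5.3]
width: 0.029
```

```bash
python3 - <<'E'
from h import *
from workcell import env
o=env.get_obs(); W=pose(.4802,-.2115,0,-.26); print(o["width"])
G=W@pose(.0006,-.012+.0012,.012,0)
print(*delta(o,G,.0332,.11),*delta(o,G,.0332,0))
E
```

```text
0.028960116973293207
[-0.0102 -0.1931 -0.0897] [-0.68  2.9  -2.77] [-0.0102 -0.1931 -0.1997] [-0.68  2.9  -2.77]
```

Request:
{"op": "send_rows", "data": {"series": [[-0.002,-0.04,0,-0.2,0.8,-0.8,1],[-0.004,-0.08,0,-0.4,1.5,-1.5,1],[-0.007,-0.12,0,-0.6,2.2,-2.2,1],[-0.009,-0.155,-0.02,-0.7,2.9,-2.8,1],[-0.01,-0.18,-0.05,-0.7,2.9,-2.8,1],[-0.0102,-0.193,-0.07,-0.7,2.9,-2.8,1],[-0.0102,-0.193,-0.085,-0.7,2.9,-2.8,1],[-0.0102,-0.193,-0.085,-0.7,2.9,-2.8,1]]}}

```text
time: 7.25
tcp_pos: [0.4784, -0.2203, 0.1552]
orientation: [-1.565, 0.007, -0.006]
ft_force: [0.3, 1.8, -6.5]
width: 0.0292
```

```bash
python3 - <<'E'
from h import *
from workcell import env
o=env.get_obs(); W=pose(.4802,-.2115,0,-.26); print(o["orientation"],o["ft_force"])
G=W@pose(.0006,-.012+.0012,.012,0)
print(*delta(o,G,.0332,.05),*delta(o,G,.0332,0))
d=snap(env,["wrist","scene"],"w5");c=d["wrist"];T=d["T"]
B=np.eye(4);B[:3,:3]=np.c_[T[:3,0],T[:3,2],-T[:3,1]];B[:3,3]=T[:3,3]
crop=(220,20,200,300);s=2;im=cropimg(c,crop,s);raw=im.copy()
for y in(-.1,.076): draw(im,c,T,W@pose(0,y,.012,0),PR,PE,(0,0,255),crop,s)
draw(im,c,T,W,box(-.0195,.0195,-.165,.165,.012,.022),BE,(255,255,0),crop,s)
draw(im,c,T,B@pose(-.0006,-.0012,-.0332,0),PR,PE,(255,0,255),crop,s)
cv2.imwrite("pics/f7.png",np.hstack([raw,im]))
E
```

```text
[-1.56547884  0.00693669 -0.00578372] [ 0.2606409   1.75572026 -6.53980816]
[ 0.0023 -0.002  -0.06  ] [-0.31 -0.4   0.07] [ 0.0023 -0.002  -0.11  ] [-0.31 -0.4   0.07]
```

View pics/f7.png

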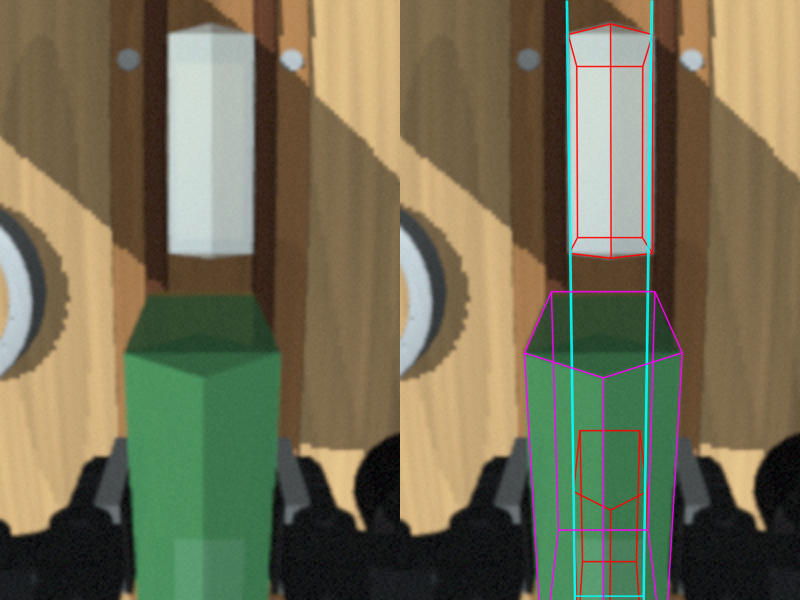

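Request:
{"op": "send_rows", "data": {"series": [[0.001,-0.001,-0.02,-0.3,-0.4,0,1],[0.0023,-0.002,-0.04,-0.3,-0.4,0,1],[0.0023,-0.002,-0.06,-0.3,-0.4,0,1],[0.0023,-0.002,-0.075,-0.3,-0.4,0,1],[0.0023,-0.002,-0.085,-0.3,-0.4,0,1],[0.0023,-0.002,-0.088,-0.3,-0.4,0,1],[0.0023,-0.002,-0.088,-0.3,-0.4,0,1]]}}

```text
time: 8.05
tcp_pos: [0.4833, -0.2232, 0.0716]
orientation: [-1.576, -0.007, -0.004]
ft_force: [-0.1, -0.5, -5.2]
width: 0.0295
```

```bash
python3 - <<'E'
from h import *
from workcell import env
o=env.get_obs(); W=pose(.4802,-.2115,0,-.26); print(o["orientation"],o["ft_force"])
G=W@pose(.0006,-.012+.0012,.012,0)
print(*delta(o,G,.0332,0))
E
```

```text
[-1.57559023 -0.00660308 -0.00394042] [-0.09131048 -0.48387203 -5.19308081]
[-0.0026  0.0009 -0.0264] [ 0.28  0.38 -0.03]
```

Request:
{"op": "send_rows", "data": {"series": [[-0.0013,0,0,0.1,0.2,0,1],[-0.0013,0,0,0.1,0.2,0,1],[-0.0013,0,0,0.1,0.2,0,1],[-0.0013,0,0,0.1,0.2,0,1]]}}

```text
time: 8.45
tcp_pos: [0.4822, -0.2234, 0.072]
orientation: [-1.574, -0.004, -0.004]
ft_force: [0.0, 0.0, -5.2]
width: 0.029
```

```bash
python3 - <<'E'
from h import *
from workcell import env
o=env.get_obs(); W=pose(.4802,-.2115,0,-.26); print(o["orientation"],o["ft_force"],o["qd"])
G=W@pose(.0006,-.012+.0012,.012,0)
print(*delta(o,G,.0332,0))
E
```

```text
[-1.57430332 -0.00377474 -0.0041047 ] [ 4.10864979e-03  2.84539206e-02 -5.21964447e+00] [ 0.00123331  0.00358011  0.00241933  0.00107001 -0.00291658 -0.001862  ]
[-0.0015  0.0011 -0.0268] [ 0.2   0.22 -0.02]
```

Request:
{"op": "send_rows", "data": {"series": [[-0.0015,0.001,-0.005,0.2,0.2,0,1],[-0.0015,0.001,-0.01,0.2,0.2,0,1],[-0.0015,0.001,-0.015,0.2,0.2,0,1],[-0.0015,0.001,-0.019,0.2,0.2,0,1],[-0.0015,0.001,-0.022,0.2,0.2,0,1],[-0.0015,0.001,-0.024,0.2,0.2,0,1],[-0.0015,0.001,-0.024,0.2,0.2,0,1]]}}

```text
time: 9.15
tcp_pos: [0.4806, -0.2223, 0.0477]
orientation: [-1.57, 0.0, -0.004]
ft_force: [-0.6, 0.3, -4.3]
width: 0.0292
```

Request:
{"op": "send_rows", "data": {"series": [[0,0,-0.001,0,0,0,1],[0,0,-0.002,0,0,0,1],[0,0,-0.003,0,0,0,1],[0,0,-0.003,0,0,0,1]]}}

```text
time: 9.55
tcp_pos: [0.481, -0.2225, 0.0463]
orientation: [-1.571, 0.0, -0.004]
ft_force: [-3.1, 2.9, 4.4]
width: 0.0296
```

Request:
{"op": "send_rows", "data": {"series": [[0,0,0,0,0,0,0.7],[0,0,0,0,0,0,0.5],[0,0,0,0,0,0,0.35],[0,0,0,0,0,0,0.35],[0,0,0.03,0,0,0,0.35],[0,0,0.07,0,0,0,0.35],[0,0,0.11,0,0,0,0.35],[0,0,0.11,0,0,0,0.35]]}}

```text
time: 10.35
tcp_pos: [0.4848, -0.2251, 0.1637]
orientation: [-1.579, -0.011, -0.004]
ft_force: [0.6, -0.9, 0.5]
width: 0.0553
```

```bash
python3 - <<'E'
from h import *
from workcell import env
o=env.get_obs(); W=pose(.4802,-.2115,0,-.26); print(o["tcp_pos"],o["orientation"],o["ft_force"],o["width"])
d=snap(env,["wrist","scene","top"],"w6");c=d["wrist"];T=d["T"]
crop=(240,30,160,280);s=2;im=cropimg(c,crop,s)
for y,col in((-.1,(0,0,255)),(-.012,(255,0,255)),(.076,(0,0,255))): draw(im,c,T,W@pose(0,y,.012,0),PR,PE,col,crop,s)
c=d["scene"];crop=(140,180,160,100);s=3;i2=cropimg(c,crop,s);i2=cv2.copyMakeBorder(i2,0,260,0,0,cv2.BORDER_CONSTANT)
cv2.imwrite("pics/f8.png",np.hstack([im,i2]))
# tool tip target for pushing: behind b
p=W@np.array([0,.076+.04+.05,.035,1]); print(p[:3]-o["tcp_pos"])
E
```

```text
[ 0.48476934 -0.22510887  0.16366879] [-1.57862913 -0.0110483  -0.00370307] [ 0.55004966 -0.94926907  0.53801639] 0.05529088655514751
[-0.00381606  0.17960716 -0.12866879]
```

View pics/f8.png

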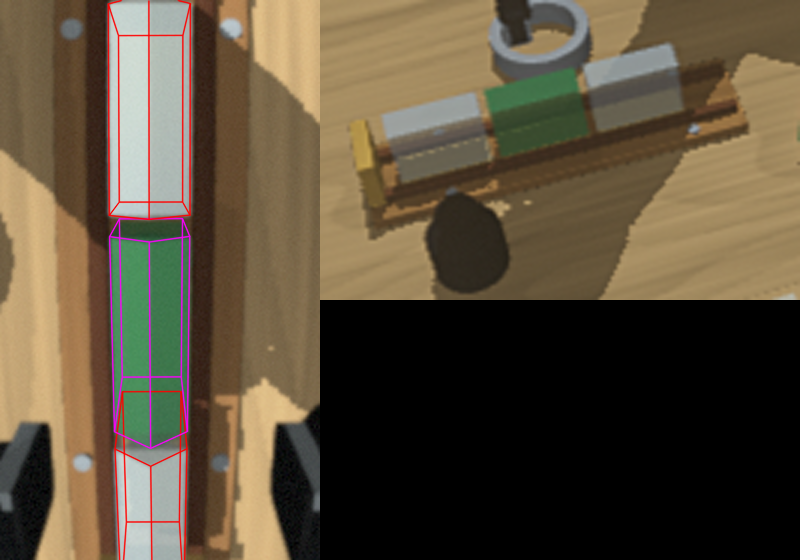

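Request:
{"op": "send_rows", "data": {"series": [[-0.002,0.045,0.01,-0.2,0.3,0,0.6],[-0.003,0.09,0.01,-0.4,0.6,0,1],[-0.004,0.135,0,-0.4,0.6,0,1],[-0.004,0.175,-0.02,-0.4,0.6,0,1],[-0.004,0.18,-0.06,-0.4,0.6,0,1],[-0.004,0.18,-0.1,-0.4,0.6,0,1],[-0.004,0.18,-0.125,-0.4,0.6,0,1],[-0.004,0.18,-0.125,-0.4,0.6,0,1]]}}

```text
time: 11.3
tcp_pos: [0.4717, -0.0407, 0.0256]
orientation: [-1.574, 0.023, -0.004]
ft_force: [-0.2, 0.6, 0.0]
width: 0.0
```

Request:
{"op": "send_rows", "data": {"series": [[0,0,0,0,0,0,1],[0,0,0,0,0,0,1]]}}

```text
time: 11.5
tcp_pos: [0.4715, -0.0407, 0.0257]
orientation: [-1.574, 0.024, -0.004]
ft_force: [0.7, 0.3, 0.1]
width: 0.0
```

```bash
python3 - <<'E'
from h import *
from workcell import env
o=env.get_obs(); W=pose(.4802,-.2115,0,-.26); print(o["tcp_pos"],o["orientation"],o["ft_force"],o["width"])
print((np.linalg.inv(W)@np.r_[o["tcp_pos"],1])[:3], delta(o,W@pose(0,.166,.0,0),.035,0))
E
```

```text
[ 0.47151772 -0.0407134   0.02572755] [-1.57370771  0.02369626 -0.00373024] [0.74727746 0.2573187  0.105787  ] 2.381615159189361e-05
[-0.0094572   0.17074544  0.02572755] (array([ 0.0094, -0.0048,  0.0093]), array([ 0.16, -1.36, -0.05]))
```

Request:
{"op": "send_rows", "data": {"series": [[0.0094,-0.002,0.01,0.1,-1.4,0,1],[0.0094,-0.005,0.01,0.1,-1.4,0,1],[0.0094,-0.01,0.01,0.1,-1.4,0,1],[0.0094,-0.015,0.01,0.1,-1.4,0,1],[0.0094,-0.02,0.01,0.1,-1.4,0,1],[0.0094,-0.025,0.01,0.1,-1.4,0,1],[0.0094,-0.03,0.01,0.1,-1.4,0,1],[0.0094,-0.034,0.01,0.1,-1.4,0,1]]}}

```text
time: 12.3
tcp_pos: [0.4808, -0.0752, 0.0356]
orientation: [-1.572, -0.001, -0.004]
ft_force: [-0.7, -0.5, 0.4]
width: -0.0001
```

Request:
{"op": "send_rows", "data": {"series": [[0,-0.004,0,0,0,0,1],[0,-0.008,0,0,0,0,1],[0,-0.012,0,0,0,0,1],[0,-0.015,0,0,0,0,1]]}}

```text
time: 12.7
tcp_pos: [0.4806, -0.0899, 0.0355]
orientation: [-1.571, 0.0, -0.004]
ft_force: [-0.4, 5.2, 1.1]
width: 0.0
```

```bash
cat > q.py <<'E'
from h import *
from workcell import env
o=env.get_obs(); W=pose(.4802,-.2115,0,-.26); print(o["orientation"].round(3),o["ft_force"].round(1))
print((np.linalg.inv(W)@np.r_[o["tcp_pos"],1])[:3].round(4))
E
python3 q.py
```

```text
[-1.571  0.    -0.004] [-0.4  5.2  1.1]
[-1.000e-04  1.216e-01  3.550e-02]
```

Request:
{"op": "send_rows", "data": {"series": [[0,-0.003,0,0,0,0,1],[0,-0.006,0,0,0,0,1],[0,-0.009,0,0,0,0,1],[0,-0.012,0,0,0,0,1],[0,-0.015,0,0,0,0,1],[0,-0.017,0,0,0,0,1]]}}

```text
time: 13.3
tcp_pos: [0.4804, -0.1056, 0.0355]
orientation: [-1.568, 0.001, -0.005]
ft_force: [0.2, 7.2, 4.0]
width: -0.0001
```

Request:
{"op": "send_rows", "data": {"series": [[0,-0.002,0,0,0,0,1],[0,-0.004,0,0,0,0,1],[0,-0.005,0,0,0,0,1]]}}

```text
time: 13.6
tcp_pos: [0.4802, -0.1091, 0.0355]
orientation: [-1.564, 0.002, -0.005]
ft_force: [-0.7, 8.8, 3.5]
width: 0.0001
```

```bash
python3 q.py
```

```text
[-1.564  0.002 -0.005] [-0.7  8.8  3.5]
[-0.0004  0.1024  0.0355]
```

Request:
{"op": "send_rows", "data": {"series": [[0,-0.0015,0,0,0,0,1],[0,-0.003,0,0,0,0,1],[0,-0.0045,0,0,0,0,1]]}}

```text
time: 13.9
tcp_pos: [0.48, -0.1121, 0.0355]
orientation: [-1.561, 0.002, -0.006]
ft_force: [0.6, 8.6, 2.9]
width: -0.0001
```

Request:
{"op": "send_rows", "data": {"series": [[0,-0.0015,0,0,0,0,1],[0,-0.003,0,0,0,0,1]]}}

```text
time: 14.1
tcp_pos: [0.48, -0.112, 0.0356]
orientation: [-1.554, 0.003, -0.008]
ft_force: [2.5, 18.2, 5.6]
width: 0.0001
```

Request:
{"op": "send_rows", "data": {"series": [[0,-0.0015,0,0,0,0,1],[0,-0.003,0,0,0,0,1]]}}

```text
time: 14.3
tcp_pos: [0.4799, -0.1117, 0.0357]
orientation: [-1.547, 0.004, -0.009]
ft_force: [1.8, 19.7, 5.4]
width: 0.0001
```

```bash
python3 q.py
```

```text
[-1.547  0.004 -0.009] [ 1.8 19.7  5.4]
[-0.0007  0.0998  0.0357]
```

Request:
{"op": "send_rows", "data": {"series": [[0,0.005,0,0,0,0,1],[0,0.015,0,-0.7,0,0,1],[0,0.035,0,-1.3,0,0,1],[0,0.045,0.03,-1.3,0,0,1],[0,0.03,0.08,-1.3,0,0,1],[0,-0.01,0.125,-1.3,0,0,1],[0,-0.06,0.165,-1.3,0,0,1],[0,-0.08,0.19,-1.3,0,0,1]]}}

```text
time: 15.1
tcp_pos: [0.4795, -0.1878, 0.2215]
orientation: [-1.571, 0.003, -0.009]
ft_force: [1.5, -0.6, 0.2]
width: 0.0003
```

Request:
{"op": "send_rows", "data": {"series": [[0,-0.01,0.02,0,0,0,0],[0,-0.02,0.03,0,0,0,0],[0,-0.02,0.03,0,0,0,0],[0,-0.02,0.03,0,0,0,0],[0,-0.02,0.03,0,0,0,0]]}}

```text
time: 15.6
tcp_pos: [0.4786, -0.2065, 0.2491]
orientation: [-1.569, 0.007, -0.008]
ft_force: [-0.6, 1.1, -0.1]
width: 0.0724
```

```bash
python3 q.py; python3 - <<'E'
from h import *
from workcell import env
W=pose(.4802,-.2115,0,-.26)
d=snap(env,["wrist","scene","top"],"w7");c=d["wrist"];T=d["T"]
q=project(box(-.06,.06,-.18,.17,0,.05)@W[:3,:3].T+W[:3,3],c,T);lo=np.maximum(q.min(0).astype(int),0);hi=np.minimum(q.max(0).astype(int),[640,400])
crop=(*map(int,lo),*map(int,hi-lo));s=min(590/crop[3],270/crop[2]);print(crop,s)
im=cropimg(c,crop,s);raw=im.copy()
for y,col in((-.115,(0,0,255)),(-.035,(255,0,255)),(.045,(0,0,255))): draw(im,c,T,W@pose(0,y,.012,0),PR,PE,col,crop,s)
draw(im,c,T,W,box(-.03,.03,-.17,-.155,.012,.063),BE,(0,255,255),crop,s)
H=im.shape[0]
c2=d["scene"];i2=cropimg(c2,(145,190,150,90),260/150*1.0)
i2=cv2.copyMakeBorder(i2,0,H-i2.shape[0],0,0,cv2.BORDER_CONSTANT)
cv2.imwrite("pics/f9.png",np.hstack([raw,im,i2])); print(raw.shape)
E
```

```text
[-1.569  0.007 -0.008] [-0.6  1.1 -0.1]
[-0.0016  0.005   0.2491]
(269, 28, 109, 279) 2.1146953405017923
(590, 231, 3)
```

View pics/f9.png

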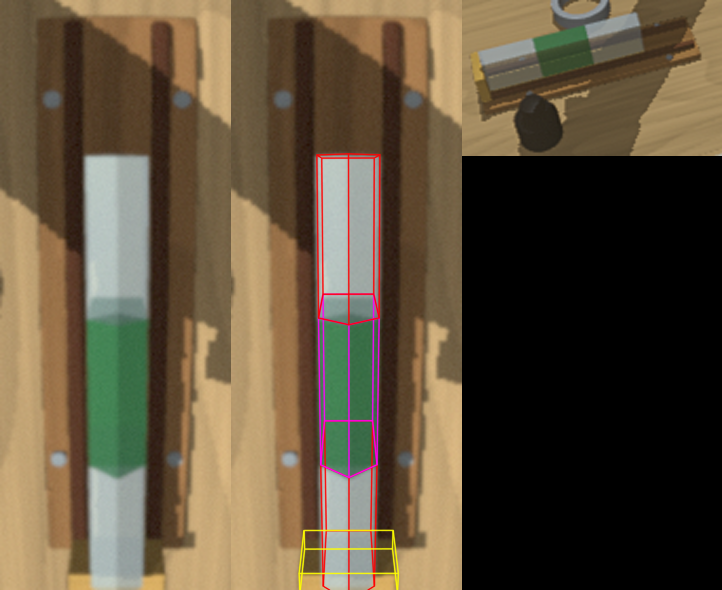

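Model and picture agree: green's near ridge end is at row 478 against 477 predicted, and the row looks closed. My 12 pictures are used, so the last check before handing in will be by numbers only.

```bash
python3 - <<'E'
from h import *
d=pickle.load(open("w7.pkl","rb"));c=d["wrist"];T=d["T"]
W=pose(.4802,-.2115,0,-.26);tw=lambda P:np.array(P)@W[:3,:3].T+W[:3,3]
im=c["image"].astype(int); hsv=cv2.cvtColor(c["image"],cv2.COLOR_RGB2HSV)
g=cv2.inRange(hsv,(45,90,40),(85,255,255)); yl=cv2.inRange(hsv,(15,110,120),(28,255,255))
u0=project(tw([(0,-.035,.091)]),c,T)[0]
sub=g[100:280,int(u0[0])-14:int(u0[0])+15]; r=np.where(sub.sum(1)>255*15)[0]+100; print("green rows",r.min(),r.max())
print("model ridge/eave ends rows",project(tw([(0,.005,.091),(0,-.075,.091),(.015,.005,.076),(.015,-.075,.076)]),c,T)[:,1].round(1))
for x in(-.024,.024):
    m=project(tw([(x,-.155,.063),(x,-.17,.063)]),c,T); col=int(m[0,0]); rr=np.where(yl[290:360,col]>0)[0]+290
    print("stop col",col,"model rows",m[:,1].round(1),"yellow",rr.min() if len(rr) else None,rr.max() if len(rr) else None)
a=project(tw([(0,-.155,.091)]),c,T)[0]; print("a ridge end model",a.round(1)); print("profile",[(v,*im[v,int(a[0])]) for v in range(int(a[1])-8,int(a[1])+9,2)])
E
```

```text
green rows 181 248
model ridge/eave ends rows [181.1 253.3 177.8 247.3]
stop col 305 model rows [298.8 308. ] yellow 299 309
stop col 342 model rows [298.7 308. ] yellow 299 308
a ridge end model [324.3 312. ]
profile [(303, np.int64(179), np.int64(187), np.int64(179)), (305, np.int64(177), np.int64(182), np.int64(165)), (307, np.int64(175), np.int64(170), np.int64(142)), (309, np.int64(175), np.int64(170), np.int64(151)), (311, np.int64(174), np.int64(166), np.int64(146)), (313, np.int64(190), np.int64(167), np.int64(123)), (315, np.int64(196), np.int64(166), np.int64(118)), (317, np.int64(198), np.int64(166), np.int64(119)), (319, np.int64(196), np.int64(164), np.int64(117))]
```

```bash
python3 -c "
from workcell import env
print(env.hand_in())"
```

```text
the job is handed in; nothing more can be done
None
```

I took the sea-green section out of the middle rack slot and stood it upright in the trough between the two clear sections. The space was about 97 mm, so neither clear section had to be moved first. I then pushed the row from the open end until it stalled against the brass stop, and handed in at about 16 s of the 56 s allowed. The hand-in gave no verdict.

**Tight against the stop:** while sliding, the push took about 9 N. It then rose to about 20 N with no further movement, which means the row was blocked by the stop.

**Position:** in the last wrist picture, the stop, green's edges and clear_a's end at the stop all lay within about 1 pixel (roughly 1 mm) of where a tight row should be. That is inside the 2.5 mm and 5 mm limits.

**Upright and clear of the arm:** the sections looked upright, and the gripper ended well above the row, touching nothing.

**Not checked by measurement:**
- **Bystanders:** I did not re-measure the spares and the other bystanders afterwards. The arm went near only the two spares, and nothing suggested that it touched them.
- **Stall point:** the fingers stalled 2–4 mm short of where I had guessed. I put that down to the finger thickness, which is not given, because the picture showed no gaps.

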